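Shim a sticker pad tight in the trimming jig and hold the wedge

ROBOT

A 6-joint arm with a two-finger parallel gripper is mounted at the origin on the work surface. World frame = base frame: x ahead of the robot, y to its left, z up, the work surface at z = 0. Lengths are in mm, angles in rad, forces in N, time in s.
With the tool pointing down it reaches from about 350 to 725 mm from the base axis. Payload 4.3 kg.
Tool frame: the origin (TCP) lies midway between the tips of the shut fingers; the grasp point (between the pads) lies 19 mm behind it; z points along the fingers, y is the direction in which the jaws open and shut (so a half turn about z gives the same grasp; the last joint's range is limited). The gripper opens to 85 mm and grips with 20 to 120 N. Pads are 22 mm wide; open, the fingers measure 114 mm over their backs; the gripper's body (76 mm by 85 mm) begins 54 mm behind the grasp point. The pads swing forward as they close: fully open they stand 13 mm farther back than shut.
Start: joints at [-1.222, 0.377, 0.081, 1.274, 0, 1.46], TCP at [254.668, -515.569, 231.329] pointing down, gripper open.
Joint ranges: [-2.72, 2.72], [-0.84, 1.66], [-1.02, 1.22], [-1.77, 2.12], [-1.37, 1.28], [-3.14, 3.14]. Speed limits (rad/s): [2.57, 2.57, 3.14, 3.14, 3.14, 3.14].

INTERFACE

Orientations are given as [roll, pitch, yaw] about the fixed x, y, z axes, in that order (R = Rz(yaw) Ry(pitch) Rx(roll)).
In Python, from cell import robot gives the robot as it stands. The module is installed in compiled form; this text tells all that it offers.
- The arm moves only by the tool step_arm, never from a script. Its arguments are lists of equal length, an entry for each row: "gripper": the closure, from 0 (fully open) to 1 (shut); "delta_pos": the shift along the tool's x, y, z each as a share of 0.5 m, from -1 to 1, a list of three; "rotation": the turn, a rotation vector about the tool's x, y, z each as a share of 2 pi rad, from -1 to 1, a list of three. In form: {"gripper": [gripper, ...], "delta_pos": [[x, y, z], ...], "rotation": [[ax, ay, az], ...]}. A call has 1 to 5 rows; each row is the pose to reach, as a shift and turn from the pose measured when the call began, along the tool's axes at that moment, turning the shorter way round; what a row does not reach only later rows make up. A row lasts 1/10 s, in which the tool goes at most 50 mm and 8.59 degrees, less where a joint would pass 70% of its speed; a pose out of reach is approached as far as the arm can. A call with a number of a shift or a turn outside -1 to 1 is refused whole. A call with a gripper value outside its range is refused whole. The fingers move at their own pace and stop on an object; "newtons" is the grip in N (left out, the last holds). Time passes only in rows, so rows that repeat a pose let the fingers close. It gives the time, the measured TCP pose, the force and the opening at its end, in the units of the state.
- robot.get_state(): the state, without advancing time (a new reading comes with each control period).
- robot.grab_frame(name): name is "side" or "top" or "wrist"; returns (picture, depth): 420x560x3 uint8, blue, green, red; 420x560 float32, mm along the optical axis (not along the pixel's ray), 0 where there is no reading.
- robot.camera_params(name): a dict with "fx", "fy", "cx", "cy" (pixels), "k1" (the pictures are not rectified: a ray, as slopes to the right and down, at radius r is drawn at 1 + k1 r^2 times it, then the intrinsics apply), "R" (3x3) and "t" (3): a world point X has camera coordinates R X + t. Camera axes: x right, y down, z forward; pixel columns grow to the right and rows downward; lengths in mm; the calibration is good to about 2 mm. A picture is of the moment at which its call begins: read the wrist's pose just before it. camera_params takes no time and is no camera call; for the wrist camera it gives the pose at the moment of the call.
- robot.job_done(): hands the job in, once; it reports no verdict.
The state is a dict: "time_s": time; "joint_positions": joint angles; "joint_velocities": joint speeds; "joint_efforts": joint torques, N m; "tcp_pos": TCP position; "orientation": TCP orientation; "force": force on the tool from outside, world axes, zero at the start; "wrist_torque": the same for the moment, N m; "width": finger opening in mm.
Only numpy, scipy, OpenCV 4.12 (cv2) and the standard library are available. Lean on these libraries where they do the work, as an engineer would, in place of code of your own. Each camera call takes 0.05 s, during which the arm holds its last target.

TASK

Pack the pad of sticker sheets tight against the dark stop bar for trimming: stand one or two yellow spacers from the rack upright in the gap between the blue fence and the pad, as many as it takes, then push the red wedge down into what is left of the gap until you feel it bite, off the base plate, with fence, packing, pad and stop all squeezed together. Do not force it, and finish while still holding the wedge gripped and pressed in place, with your hand on nothing else in the jig. Leave the jar, the tape roll and the mug where they are.

Things in the scene. Friction and masses are not known exactly. Their poses are not given: they have to be found in the camera images.
- jig: aluminium base plate 130 (x) x 180 (y) x 10 mm, fixed; origin at the centre of its underside on the table, so its upper face is 10 mm higher. Its x runs along the fence and along the gap, its y goes from the fence across the gap and pad to the stop. It may stand on either side of the table.
- fence: blue fixed bar 120 (x) x 16 (y) x 55 mm high standing on the base plate along its -y edge; origin at the centre of its underside (on the plate's upper face); axes as the jig's
- fence_face (a point): top edge of the fence's inner face (the face towards the pad), mid-length, 55 mm above the base plate; axes as the jig's. The gap starts at this face.
- stop: dark steel bar 120 x 16 x 55 mm high with two bright screw heads, fixed on the base plate parallel to the fence, at a distance that differs from job to job; origin at the centre of its underside; axes as the jig's
- stop_face (a point): top edge of the stop's inner face (towards the pad), mid-length, 55 mm above the base plate. The distance from fence_face to stop_face along the jig's y, less the pad's 80 mm, is the space to be packed: 32 to 54 mm
- pad: loose pad of sticker sheets, a stiff white block 110 (x) x 80 (y) x 55 mm high, round stickers printed on top, about 0.33 kg, laminated and slick (it slides easily on the plate), lying on the base plate up to 3 mm off the stop, sides parallel to the fence; origin at the centre of its underside
- pad_center (a point): centre of the pad, 27.5 mm above its underside; axes as the pad's
- rack: grey fixed rack 70 (x) x 126 (y) x 28 mm high with three slots along its x, slot floors 6 mm above the table; the spacers stand in the slots at y = -38 and 0 mm, the wedge stands with its foot centre at y = +38 mm; origin at the centre of its underside
- spacer1: loose yellow plate 40 (x) x 14 (y, thickness) x 112 mm high, 70 g, upright; sides straight to 92 mm above its foot, top half-round. Origin at the middle of its foot. Grip it across its 40 mm width about 80 mm above its foot, so that the fingers stay above the 55 mm fence. Both spacers are alike; the second stands beside the first, in line with it
- spacer1_center (a point): centre of spacer 1, 56 mm above its foot; axes as the spacer's (x width, y thickness, z up)
- spacer2: second spacer, the same as the first; origin at the middle of its foot
- spacer2_center (a point): centre of spacer 2, 56 mm above its foot; axes as the spacer's
- wedge: loose red wedge 56 mm wide (x), 110 mm high, 100 g, standing on its 5 mm thick foot; origin at the middle of the foot. -y face flat and upright (y = -2.5 mm, all the way up); +y face slopes from y = +2.5 mm at the foot to +29.5 mm at 60 mm up (45 in 100). It closes 10 to 27 mm when pushed 11 to 49 mm below the pad's top. Flat face goes towards fence and spacers, slope towards the pad
- wedge_center (a point): point of the wedge half-way up, 55 mm above its foot, y = +7.5 mm from the foot's middle; axes as the wedge's. Above 60 mm is the grip block, y -2.5 to +17.5 mm: grip it across its 56 mm width about 90 mm above the foot. If the wedge reaches the base plate without biting, a spacer is missing; if it enters less than 10 mm, there is one too many
- jar: glass jar with orange lid, radius 30, 85 mm high, loose bystander; origin at the centre of its underside
- tape: cardboard-brown tape roll lying flat, radius 38, hole radius 26, 24 mm high, loose bystander; origin at the centre of its underside
- mug: white mug with a handle, radius 38, 85 mm high, loose bystander; origin at the centre of its underside

How it is judged (in metres and radians):
On the way, in this order (a step that is already met when the one before it is completed fails the run):
1. a spacer stands upright on the base plate in the gap, let go (((y of spacer1_center in the frame of fence_face between 0.003 and 0.047 m and x of spacer1_center in the frame of fence_face between -0.045 and 0.045 m and z of spacer1_center in the frame of fence_face between -0.006 and 0.007 m and angle between spacer1_center's own z axis and vertical below 0.2 rad) or (y of spacer2_center in the frame of fence_face between 0.003 and 0.047 m and x of spacer2_center in the frame of fence_face between -0.045 and 0.045 m and z of spacer2_center in the frame of fence_face between -0.006 and 0.007 m and angle between spacer2_center's own z axis and vertical below 0.2 rad)) and contact force between the fingers and spacer1 below 0.3 N and contact force between the fingers and spacer2 below 0.3 N), for 0.2 s.
2. the wedge is in the gap, its foot at least 7 mm below the pad's top (y of wedge_center in the frame of fence_face between 0.004 and 0.055 m and x of wedge_center in the frame of fence_face between -0.045 and 0.045 m and z of wedge_center in the frame of fence_face between 0.0005 and 0.048 m and angle between wedge_center's own z axis and vertical below 0.15 rad), for 0.1 s.
At the end, for the whole second after the job is handed in: One or two released spacers upright in the gap, feet on the plate; wedge upright within 0.15 rad, foot 7+ mm below the pad top and off the plate, gripped (over 3 N); packing presses fence and pad presses stop over 1.5 N each; fingers off spacers and pad; all at rest (all of step 1 and all of step 2 and contact force between any of spacer1, spacer2, wedge and fence above 1.5 N and contact force between pad and stop above 1.5 N and contact force between the fingers and wedge above 3 N and contact force between the arm and pad below 0.5 N and angle between pad_center's own z axis and vertical below 0.1 rad and linear speed of each of pad, wedge, spacer1, spacer2 below 0.02 m/s); the arm keeps its last pose, push and grip.
It fails at once if the wedge is forced: over 60 N on the pad (contact force between wedge and pad above 60 N).
It fails at once if the jar is moved more than 30 mm (distance of jar from where it was at the start of the episode above 0.03 m).
It fails at once if the tape is moved more than 30 mm (distance of tape from where it was at the start of the episode above 0.03 m).
It fails at once if the mug is moved more than 30 mm (distance of mug from where it was at the start of the episode above 0.03 m).
It also fails if it takes over 72 s, if anything falls off the work surface, if the arm or the gripper's body presses on something with over 40 N, if the wrist force passes 120 N, or if a joint passes its speed limit or range.

## Working session

There is one attempt and no reset: what is moved stays moved. The work goes in short steps, Python scripts to look and compute and a tool call to move; the robot and the scene stay as the last step left them, time stands still between calls to the robot, and variables do not carry over. Pictures are saved under pics/ and viewed, and the job is handed in when it is done.

Besides the shell and the picture viewer there is one more tool, called by a JSON object that holds its "name" and its "arguments", one argument or row to a line. step_arm: Moves the arm, as the interface text tells. Its arguments: {"type":"object","properties":{"gripper":{"type":"array","items":{"type":"number"}},"delta_pos":{"type":"array","items":{"type":"array","items":{"type":"number"}}},"rotation":{"type":"array","items":{"type":"array","items":{"type":"number"}}},"newtons":{"type":"number"}},"required":["gripper","delta_pos","rotation"]}

```bash
ls; mkdir -p pics
python3 - <<'E'
from cell import robot
import cv2,numpy as np
print(robot.get_state())
for n in("side","top"):
    p,d=robot.grab_frame(n); cv2.imwrite(f"pics/{n}0.png",p); np.save(f"{n}0.npy",d); 
    print(n,robot.camera_params(n))
E
```

```text
pics
{'time_s': 0.0, 'joint_positions': array([-1.22230700e+00,  3.78097448e-01,  7.96237261e-02,  1.27441132e+00,
        1.93663671e-05,  1.46051281e+00]), 'joint_velocities': array([-0.00193011, -0.00150047,  0.00237467,  0.00013746,  0.00036199,
       -0.00136473]), 'joint_efforts': array([-7.08405742e-05, -4.63606060e+01,  2.69874179e+01,  2.10643548e-02,
       -8.88009367e-06,  1.29827660e-05]), 'tcp_pos': array([ 254.42924786, -514.9064557 ,  230.34041921]), 'orientation': array([-3.13951875e+00, -2.49133197e-04,  4.58772570e-01]), 'force': array([-0.02279982, -0.10239591,  0.90777398]), 'wrist_torque': array([ 0.00178859,  0.00258858, -0.00725857]), 'width': 85.53926304309397}
side {'fx': 422.9178933201089, 'fy': 422.9178933201089, 'cx': 279.694921930776, 'cy': 214.41513599028795, 'k1': 0.017708044466180406, 'R': array([[ 0.97975224, -0.20001068,  0.00901555],
       [-0.14155667, -0.72385361, -0.67527599],
       [ 0.14158835,  0.66032695, -0.73751004]]), 't': array([-569.3198259 ,  154.93546595,  957.12783876])}
top {'fx': 495.5959018990488, 'fy': 495.5959018990488, 'cx': 285.8470425518741, 'cy': 216.75784796083826, 'k1': -0.076575384944019, 'R': array([[-0.02103981, -0.99964499,  0.01634713],
       [-0.99829219,  0.02011444, -0.05484629],
       [ 0.054498  , -0.01747317, -0.99836098]]), 't': array([  46.99926654,  596.66080974, 1181.58890122])}
```

View pics/side0.png

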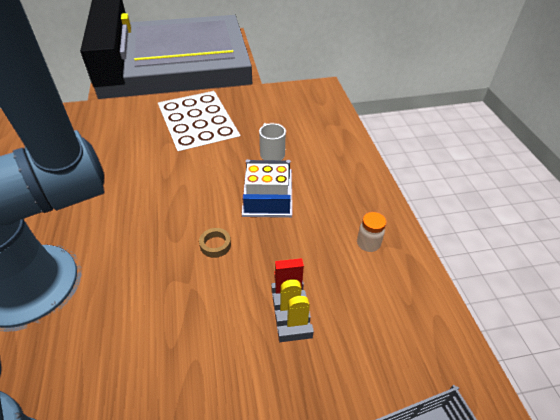

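View pics/top0.png

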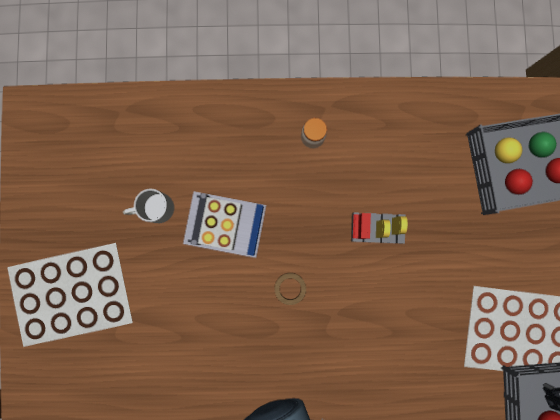

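```bash
cat > h.py <<'E'
import numpy as np,cv2
from cell import robot
def ray(c,u,v):
    x=(np.asarray(u,float)-c['cx'])/c['fx'];y=(np.asarray(v,float)-c['cy'])/c['fy']
    a,b=x.copy(),y.copy()
    for _ in range(10):
        s=1+c['k1']*(a*a+b*b);a,b=x/s,y/s
    return a,b
def world(c,u,v,d):
    a,b=ray(c,u,v);P=np.stack([a*d,b*d,d+0*a],-1)
    return (P-c['t'])@c['R']
def atz(c,u,v,z):
    a,b=ray(c,u,v);D=np.stack([a,b,1+0*a],-1)@c['R'];o=-c['R'].T@c['t']
    return o+D*((z-o[2])/D[...,2])[...,None]
def cloud(c,d):
    v,u=np.mgrid[:d.shape[0],:d.shape[1]]
    return world(c,u,v,d)
def proj(c,X):
    p=np.asarray(X)@c['R'].T+c['t'];a=p[...,0]/p[...,2];b=p[...,1]/p[...,2];s=1+c['k1']*(a*a+b*b)
    return np.stack([a*s*c['fx']+c['cx'],b*s*c['fy']+c['cy']],-1)
E
python3 - <<'E'
import cv2
p=cv2.imread('pics/top0.png')
cv2.imwrite('pics/c1.png',cv2.resize(p[180:270,175:275],None,fx=8,fy=6.6 and 8,interpolation=cv2.INTER_CUBIC)[:600*2][:, :800] if 0 else cv2.resize(p[185:260,178:272],None,fx=8,fy=8,interpolation=cv2.INTER_CUBIC))
cv2.imwrite('pics/c2.png',cv2.resize(p[200:255,340:420],None,fx=10,fy=10,interpolation=cv2.INTER_CUBIC))
E
```

```text
(no output)
```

View pics/c1.png

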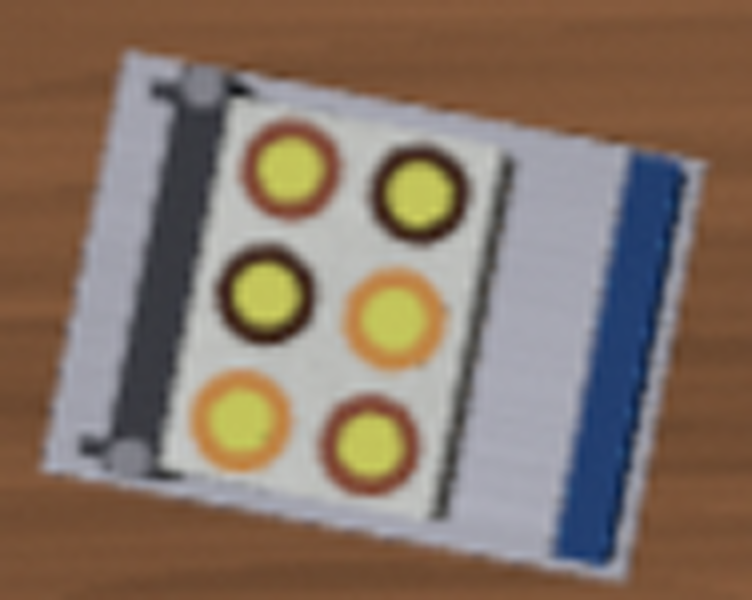

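View pics/c2.png

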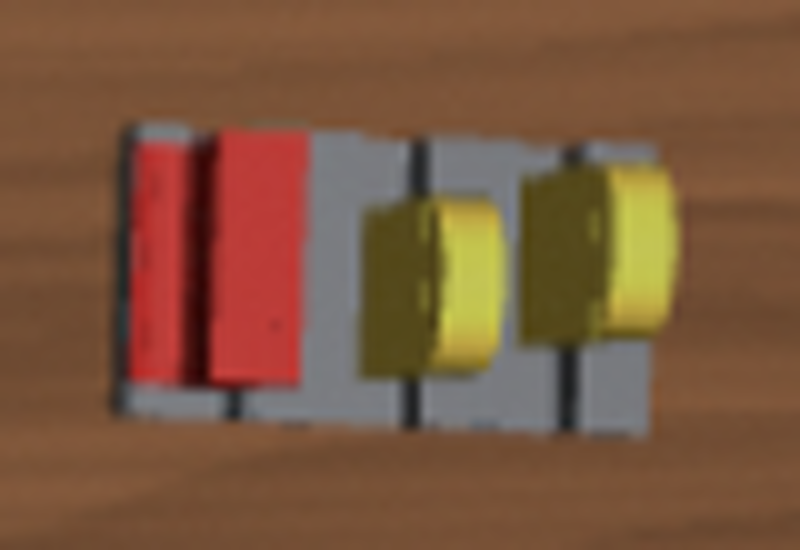

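Run:
```python
from h import *
c=robot.camera_params('top')
def P(l,z,o,s): 
    l=np.array(l,float); return atz(c,o[0]+(l[:,0]+.5)/s-.5,o[1]+(l[:,1]+.5)/s-.5,z).round(1)
o=(178,185)
print('plate TL TR BR BL',P([(128,52),(707,160),(627,580),(42,470)],10,o,8))
f=P([(632,150),(688,165),(610,566),(556,556)],65,o,8);print('fence inT outT outB inB',f)
print('stop inner T,B; outer',P([(222,97),(162,470),(172,95),(112,445)],65,o,8))
print('pad TL TR BR BL',P([(235,97),(502,152),(437,512),(162,472)],65,o,8))
o=(340,200)
print('wedge grip block top',P([(218,132),(310,132),(300,385),(208,383)],116,o,10))
print('rack TL TR BR BL z28',P([(128,125),(655,145),(648,437),(115,412)],28,o,10))
d=np.load('top0.npy');W=cloud(c,d)
# depth clouds
def box(u0,u1,v0,v1): return W[v0:v1,u0:u1].reshape(-1,3)
for nm,b,z in(('rack',(340,425,195,260),(50,130)),('rackbase',(340,425,195,260),(20,34)),('jig65',(175,275,183,262),(58,72)),('jig10',(175,275,183,262),(5,15))):
    p=box(*b);p=p[(p[:,2]>z[0])&(p[:,2]<z[1])]
    r=cv2.minAreaRect(p[:,:2].astype(np.float32)); print(nm,len(p),p[:,2].mean().round(1),r)
```

```text
plate TL TR BR BL [[665.  258.   10. ]
 [628.5  82.4  10. ]
 [501.7 108.9  10. ]
 [538.5 285.5  10. ]]
fence inT outT outB inB [[627.4 102.8  65. ]
 [622.7  86.7  65. ]
 [507.3 111.3  65. ]
 [510.5 126.8  65. ]]
stop inner T,B; outer [[645.2 221.5  65. ]
 [537.5 240.2  65. ]
 [646.1 236.   65. ]
 [545.  254.6  65. ]]
pad TL TR BR BL [[645.2 217.7  65. ]
 [627.6 140.5  65. ]
 [523.8 160.9  65. ]
 [536.9 240.2  65. ]]
wedge grip block top [[ 597.6 -131.7  116. ]
 [ 597.2 -152.3  116. ]
 [ 541.  -148.4  116. ]
 [ 541.9 -127.9  116. ]]
rack TL TR BR BL z28 [[ 605.  -125.1   28. ]
 [ 597.6 -252.9   28. ]
 [ 527.3 -248.8   28. ]
 [ 536.2 -120.    28. ]]
rack 874 97.0 ((567.1021728515625, -176.09512329101562), (115.21549987792969, 55.75457763671875), 85.5663070678711)
rackbase 487 27.4 ((567.0771484375, -187.24588012695312), (127.13045501708984, 70.26040649414062), 86.68230438232422)
jig65 2331 64.8 ((581.1455078125, 173.0882568359375), (147.0074920654297, 120.24676513671875), 78.1639404296875)
jig10 1459 9.7 ((590.0205078125, 191.87652587890625), (224.73301696777344, 190.76309204101562), 87.76600646972656)
```

Run:
```python
from h import *
c=robot.camera_params('top');d=np.load('top0.npy');W=cloud(c,d)
p=W[195:260,340:425].reshape(-1,3);R0=np.array([567.1,-187.2]);a=np.radians(-3.3)
q=(p[:,:2]-R0)@np.array([[np.cos(a),-np.sin(a)],[np.sin(a),np.cos(a)]])
for nm,(y0,y1) in dict(s1=(-52,-20),s2=(-15,15),w=(25,70)).items():
    for z0,z1 in((45,100),(100,112),(112,125)):
        m=(q[:,1]>y0)&(q[:,1]<y1)&(p[:,2]>z0)&(p[:,2]<z1)
        if m.sum()<4: continue
        print(nm,z0,m.sum(),'x',np.percentile(q[m,0],[1,99]).round(1),'y',np.percentile(q[m,1],[2,50,98]).round(1),'zmax',p[m,2].max().round(1),cv2.minAreaRect(p[m,:2].astype(np.float32)))
# side camera too
c=robot.camera_params('side');d=np.load('side0.npy');W=cloud(c,d).reshape(-1,3)
q=(W[:,:2]-R0)@np.array([[np.cos(a),-np.sin(a)],[np.sin(a),np.cos(a)]])
for nm,(y0,y1) in dict(s1=(-52,-20),s2=(-15,15),w=(25,70)).items():
    m=(abs(q[:,0])<45)&(q[:,1]>y0)&(q[:,1]<y1)&(W[:,2]>50)&(W[:,2]<125)
    print('side',nm,m.sum(),'x',np.percentile(q[m,0],[1,99]).round(1),'y',np.percentile(q[m,1],[2,50,98]).round(1),W[m,2].max().round(1))
# jig profile
ja=np.radians(-11.8);J0=np.array([583.4,183.7])
for n in('top','side'):
    c=robot.camera_params(n);d=np.load(n+'0.npy');W=cloud(c,d).reshape(-1,3)
    q=(W[:,:2]-J0)@np.array([[np.cos(ja),-np.sin(ja)],[np.sin(ja),np.cos(ja)]])
    m=(abs(q[:,0])<48)&(abs(q[:,1])<92)&(W[:,2]>60)&(W[:,2]<70)
    y=np.sort(q[m,1]);g=np.where(np.diff(y)>5)[0]; print(n,m.sum(),y[[0,-1]].round(1),[(y[i].round(1),y[i+1].round(1)) for i in g])
    m=(abs(q[:,0])<90)&(abs(q[:,1])<95)&(W[:,2]>60)&(W[:,2]<70); print('x',np.percentile(q[m,0],[.5,99.5]),W[m,2].mean())
    m=(abs(q[:,0])<90)&(abs(q[:,1])<110)&(W[:,2]>6)&(W[:,2]<14); print('plate x',np.percentile(q[m,0],[.5,99.5]),'y',np.percentile(q[m,1],[.5,99.5]))
```

```text
s1 45 100 x [-14.  25.] y [-33.2 -32.1 -31.1] zmax 99.6 ((570.254150390625, -219.2085723876953), (40.13251495361328, 8.84035587310791), 7.02561616897583)
s1 100 51 x [-14.2  24.5] y [-46.2 -35.5 -31.5] zmax 111.8 ((569.98388671875, -226.38372802734375), (14.760307312011719, 38.87015151977539), 86.98078918457031)
s1 112 84 x [-7.8 19.4] y [-45.9 -38.9 -31.3] zmax 122.2 ((570.6539306640625, -226.51075744628906), (15.832083702087402, 27.187326431274414), 87.3975601196289)
s2 45 89 x [-23.6  16.3] y [-5.1  6.4  7.4] zmax 98.9 ((562.5974731445312, -182.81195068359375), (41.85454559326172, 13.878120422363281), 9.579092025756836)
s2 100 53 x [-22.4  16.2] y [-7.1  3.5  7. ] zmax 111.8 ((564.0203247070312, -187.07518005371094), (14.520425796508789, 38.81797790527344), 86.05823516845703)
s2 112 76 x [-16.4  11.2] y [-7.  -0.8  5.9] zmax 121.9 ((563.7850952148438, -187.79022216796875), (13.364269256591797, 29.152891159057617), 86.59629821777344)
w 45 181 x [-27.8  27.5] y [42.7 59.7 67.8] zmax 99.4 ((570.0443115234375, -134.12086486816406), (29.387069702148438, 56.740333557128906), 89.12531280517578)
w 100 26 x [-26.5  22.4] y [38.2 57.3 57.8] zmax 111.8 ((567.930908203125, -139.91323852539062), (21.076995849609375, 49.76459884643555), 86.08148956298828)
w 112 227 x [-26.5  27.1] y [37.8 48.  57.5] zmax 122.4 ((570.2833251953125, -139.7989501953125), (20.87188148498535, 54.5240364074707), 85.65621185302734)
side s1 475 x [-14.6  24.9] y [-48.2 -46.4 -33.9] 120.1
side s2 392 x [-23.7  15. ] y [-10.3  -8.3   4.3] 119.3
side w 639 x [-28.   27.6] y [33.5 35.9 54.8] 118.4
top 1918 [-84.3  62.6] [(np.float64(-68.2), np.float64(-32.2))]
x [-57.9859669   57.82821484] 64.86133518027633
plate x [-67.60828493  64.98329766] y [-87.81287734  89.71348903]
side 1129 [-91.5  65.4] [(np.float64(-69.5), np.float64(-37.2))]
x [-57.40682721  58.85756284] 63.91019477515378
plate x [-64.53663344  65.13940977] y [-92.99413625  77.68870022]
```

```bash
cat > mv.py <<'E'
from h import *
from scipy.spatial.transform import Rotation as Ro
def mv(x,y,z,yawdeg):
    s=robot.get_state();R=Ro.from_euler('xyz',s['orientation']);T=Ro.from_euler('xyz',[np.pi,0,np.radians(yawdeg)])
    d=R.inv().apply(np.array([x,y,z])-s['tcp_pos'])/500;r=(R.inv()*T).as_rotvec()/(2*np.pi)
    print('t',s['time_s'],'p',s['tcp_pos'].round(1),np.degrees(s['orientation']).round(2),'F',s['force'].round(2),'w',round(s['width'],1))
    print('delta',d.round(4).tolist(),'rot',r.round(4).tolist())
if __name__=='__main__':
    import sys; mv(*map(float,sys.argv[1:5]))
E
python3 mv.py 570.2 -226.1 230 86.7
```

```text
t 0.1 p [ 254.5 -515.   230.5] [-1.799e+02 -1.000e-02  2.629e+01] F [0.55 0.6  0.22] w 85.3
delta [0.8221, -0.2384, 0.0015] rot [-0.0002, -0.0002, -0.1678]
```

{"name": "step_arm", "arguments": {
  "gripper": [0,0,0,0,0],
  "delta_pos": [
    [0.822,-0.238,0.0015],
    [0.822,-0.238,0.0015],
    [0.822,-0.238,0.0015],
    [0.822,-0.238,0.0015],
    [0.822,-0.238,0.0015]
  ],
  "rotation": [
    [0,0,-0.168],
    [0,0,-0.168],
    [0,0,-0.168],
    [0,0,-0.168],
    [0,0,-0.168]
  ],
  "newtons": 40
}}

```text
time_s: 0.6
tcp_pos: [439.9, -344.9, 230.2]
orientation: [-3.14, -0.001, 1.215]
force: [0.9, 0.7, 0.4]
width: 85.8
```

```bash
python3 mv.py 570.2 -226.1 230 86.7
```

```text
t 0.6 p [ 439.9 -344.9  230.2] [-1.7992e+02 -8.0000e-02  6.9590e+01] F [0.91 0.65 0.4 ] w 85.8
delta [0.3136, 0.1614, 0.0005] rot [-0.0002, -0.0003, -0.0475]
```

{"name": "step_arm", "arguments": {
  "gripper": [0,0,0,0,0],
  "delta_pos": [
    [0.3136,0.1614,0.0005],
    [0.3136,0.1614,0.0005],
    [0.3136,0.1614,0.0005],
    [0.3136,0.1614,0.0005],
    [0.3136,0.1614,0.0005]
  ],
  "rotation": [
    [0,0,-0.0475],
    [0,0,-0.0475],
    [0,0,-0.0475],
    [0,0,-0.0475],
    [0,0,-0.0475]
  ]
}}

```text
time_s: 1.1
tcp_pos: [572.3, -222.8, 229.0]
orientation: [-3.14, -0.003, 1.518]
force: [0.1, -0.1, 0.3]
width: 85.0
```

Run:
```python
from mv import *
mv(570.2,-226.1,90,86.7)
c=robot.camera_params('wrist');p,d=robot.grab_frame('wrist');cv2.imwrite('pics/w1.png',p);np.save('w1.npy',d);print(c)
print(proj(c,np.array([[570.2,-226.1,118],[570.2,-226.1,6]])))
W=cloud(c,d).reshape(-1,3);a=np.radians(-3.3)
q=(W[:,:2]-[567.1,-187.2])@np.array([[np.cos(a),-np.sin(a)],[np.sin(a),np.cos(a)]])
for nm,y0,y1 in(('s1',-52,-22),('s2',-15,15),('w',25,65)):
    m=(d.reshape(-1)>50)&(abs(q[:,0])<40)&(q[:,1]>y0)&(q[:,1]<y1)&(W[:,2]>60)&(W[:,2]<116.5 if nm!='w' else W[:,2]<122)
    if m.sum()>5: print(nm,m.sum(),np.percentile(q[m,0],[1,99]).round(1),np.percentile(q[m,1],[1,50,99]).round(1),W[m,2].max())
```

```text
t 1.1 p [ 572.3 -222.8  229. ] [-179.92   -0.18   87.  ] F [ 0.07 -0.06  0.26] w 85.0
delta [-0.0077, -0.0035, 0.278] rot [-0.0002, -0.0005, 0.0008]
{'fx': 349.69060223169606, 'fy': 349.69060223169606, 'cx': 278.01834388090657, 'cy': 219.09537962313928, 'k1': -0.03510274189780223, 'R': array([[ 0.99868095, -0.0513269 , -0.00137833],
       [-0.04909546, -0.96243421,  0.26703937],
       [-0.01503285, -0.26661946, -0.96368463]]), 't': array([-581.32835534, -221.03652991,  325.52570613])}
[[277.43698289 219.20984776]
 [277.75129591 191.02689659]]
s1 1195 [-14.3  25. ] [-47.3 -34.  -33.5] 116.48834259106889
s2 877 [-22.9  15.6] [-9.3  1.6  4.4] 116.48263249607997
w 2985 [-27.7  26.7] [34.4 46.5 64.8] 118.36328370361502
```

View pics/w1.png

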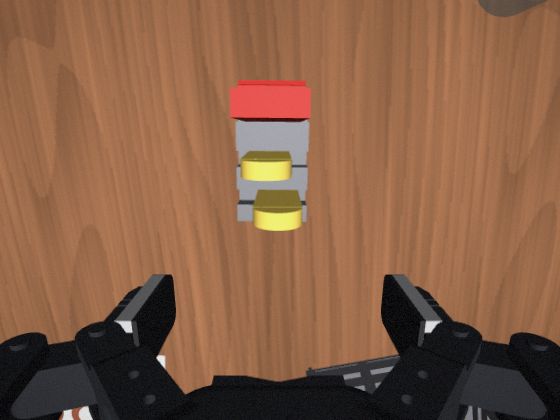

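{"name": "step_arm", "arguments": {
  "gripper": [0,0,0,0,0],
  "delta_pos": [
    [-0.0087,-0.0035,0.1],
    [-0.0087,-0.0035,0.2],
    [-0.0087,-0.0035,0.3],
    [-0.0087,-0.0035,0.32],
    [-0.0087,-0.0035,0.32]
  ],
  "rotation": [
    [0,0,0.0008],
    [0,0,0.0008],
    [0,0,0.0008],
    [0,0,0.0008],
    [0,0,0.0008]
  ]
}}

```text
time_s: 1.65
tcp_pos: [565.8, -228.2, 67.3]
orientation: [-3.134, -0.004, 1.51]
force: [-0.1, 0.3, 0.0]
width: 85.7
```

Run:
```python
from mv import *
mv(570.2,-226.6,69,86.7)
p,d=robot.grab_frame('wrist');cv2.imwrite('pics/w2.png',p)
```

```text
t 1.65 p [ 565.8 -228.2   67.3] [-179.56   -0.24   86.51] F [-0.07  0.33  0.03] w 85.7
delta [0.0037, 0.0085, -0.0035] rot [-0.0012, -0.0007, -0.0005]
```

View pics/w2.png

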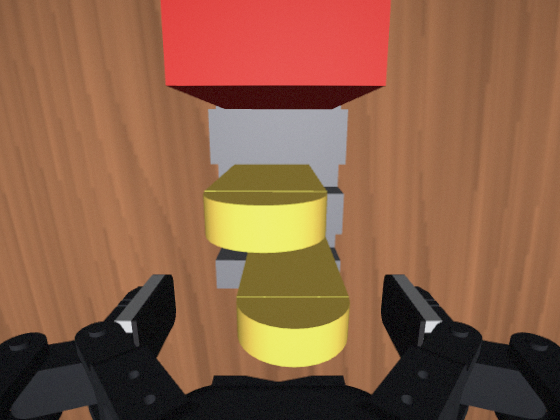

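{"name": "step_arm", "arguments": {
  "gripper": [0,0,0],
  "delta_pos": [
    [0.0037,0.0085,-0.0035],
    [0.0037,0.0085,-0.0035],
    [0.0037,0.0085,-0.0035]
  ],
  "rotation": [
    [-0.0012,-0.0007,-0.0005],
    [-0.0012,-0.0007,-0.0005],
    [-0.0012,-0.0007,-0.0005]
  ]
}}

```text
time_s: 2.0
tcp_pos: [574.3, -228.4, 74.2]
orientation: [3.133, 0.004, 1.514]
force: [0.4, 0.0, -0.3]
width: 85.3
```

{"name": "step_arm", "arguments": {
  "gripper": [1,1,1,1,1],
  "delta_pos": [
    [0,0,0],
    [0,0,0],
    [0,0,0],
    [0,0,0],
    [0,0,0]
  ],
  "rotation": [
    [0,0,0],
    [0,0,0],
    [0,0,0],
    [0,0,0],
    [0,0,0]
  ],
  "newtons": 40
}}

```text
time_s: 2.5
tcp_pos: [574.0, -228.5, 74.5]
orientation: [3.133, 0.004, 1.513]
force: [-1.6, 0.5, 3.8]
width: 39.7
```

Run:
```python
from mv import *
mv(570.2,-226.6,240,86.7)
p,d=robot.grab_frame('wrist');cv2.imwrite('pics/w3.png',p)
```

```text
t 2.5 p [ 574.  -228.5   74.5] [179.51   0.26  86.72] F [-1.58  0.54  3.78] w 39.7
delta [0.0018, -0.005, -0.3312] rot [0.0014, 0.0007, 0.0]
```

View pics/w3.png

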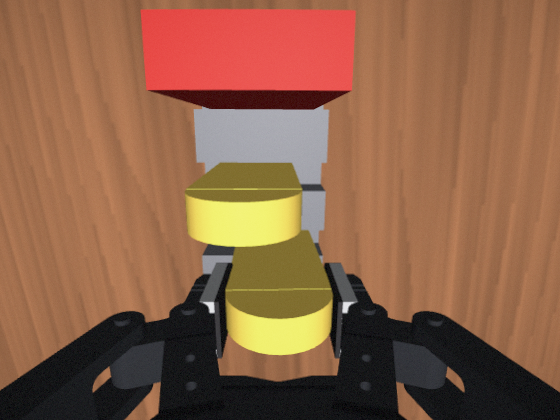

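{"name": "step_arm", "arguments": {
  "gripper": [1,1,1,1,1],
  "delta_pos": [
    [0,0,-0.05],
    [0,0,-0.15],
    [0,0,-0.25],
    [0,0,-0.31],
    [0,0,-0.31]
  ],
  "rotation": [
    [0,0,0],
    [0,0,0],
    [0.001,0,0],
    [0.001,0,0],
    [0.001,0,0]
  ]
}}

```text
time_s: 3.05
tcp_pos: [575.7, -229.0, 234.9]
orientation: [3.13, 0.008, 1.514]
force: [-0.0, -0.1, -0.6]
width: 39.8
```

```bash
python3 mv.py 571.4 125 230 78.2
```

```text
t 3.05 p [ 575.7 -229.   234.9] [179.34   0.47  86.72] F [-0.01 -0.05 -0.58] w 39.8
delta [0.7064, -0.0491, 0.0034] rot [0.0019, 0.0012, 0.0237]
```

{"name": "step_arm", "arguments": {
  "gripper": [1,1,1,1,1],
  "delta_pos": [
    [0.07,-0.005,0],
    [0.16,-0.011,0],
    [0.25,-0.017,0.001],
    [0.34,-0.024,0.002],
    [0.43,-0.03,0.003]
  ],
  "rotation": [
    [0.0019,0.0012,0.004],
    [0.0019,0.0012,0.008],
    [0.0019,0.0012,0.012],
    [0.0019,0.0012,0.016],
    [0.0019,0.0012,0.02]
  ]
}}

```text
time_s: 3.55
tcp_pos: [572.1, -11.7, 229.7]
orientation: [-3.139, -0.0, 1.386]
force: [1.2, 0.4, -0.8]
width: 39.6
```

```bash
python3 mv.py 571.4 125 230 78.2
```

```text
t 3.55 p [572.1 -11.7 229.7] [-1.7987e+02 -2.0000e-02  7.9440e+01] F [ 1.22  0.36 -0.82] w 39.6
delta [0.2685, -0.0514, -0.0004] rot [-0.0003, -0.0, 0.0034]
```

{"name": "step_arm", "arguments": {
  "gripper": [1,1,1,1,1],
  "delta_pos": [
    [0.1,-0.02,0],
    [0.18,-0.036,0],
    [0.24,-0.047,0],
    [0.265,-0.051,0],
    [0.2685,-0.0514,0]
  ],
  "rotation": [
    [0,0,0.0034],
    [0,0,0.0034],
    [0,0,0.0034],
    [0,0,0.0034],
    [0,0,0.0034]
  ]
}}

```text
time_s: 4.05
tcp_pos: [570.9, 126.2, 228.5]
orientation: [-3.138, 0.0, 1.367]
force: [0.0, -0.6, -1.2]
width: 39.8
```

{"name": "step_arm", "arguments": {
  "gripper": [1,1,1],
  "delta_pos": [
    [0,0,0],
    [0,0,0],
    [0,0,0]
  ],
  "rotation": [
    [0,0,0],
    [0,0,0],
    [0,0,0]
  ]
}}

```text
time_s: 4.35
tcp_pos: [571.0, 124.8, 228.3]
orientation: [-3.137, 0.001, 1.365]
force: [0.0, 1.2, -0.7]
width: 39.8
```

Run:
```python
from mv import *
mv(571.4,125,150,78.2)
c=robot.camera_params('wrist');p,d=robot.grab_frame('wrist');cv2.imwrite('pics/w4.png',p);np.save('w4.npy',d)
ja=np.radians(-11.8);J0=np.array([583.4,183.7])
W=cloud(c,d).reshape(-1,3);q=(W[:,:2]-J0)@np.array([[np.cos(ja),-np.sin(ja)],[np.sin(ja),np.cos(ja)]])
ok=d.reshape(-1)>40
m=ok&(abs(q[:,0])<48)&(abs(q[:,1])<92)&(W[:,2]>60)&(W[:,2]<70)
y=np.sort(q[m,1]);g=np.where(np.diff(y)>4)[0];print(m.sum(),y[[0,-1]],[(y[i].round(1),y[i+1].round(1)) for i in g])
m=ok&(W[:,2]>130)&(W[:,2]<270)&(abs(q[:,0])<19)&(abs(q[:,1]+58)<30)
print(m.sum(),np.percentile(q[m,1],[1,50,99]),np.percentile(W[m,2],[1,99]))
```

```text
t 4.35 p [571.  124.8 228.3] [-1.7976e+02  5.0000e-02  7.8230e+01] F [ 0.02  1.19 -0.66] w 39.8
delta [0.0007, 0.0013, 0.1566] rot [-0.0007, 0.0001, 0.0001]
15077 [-86.75685587  62.54143354] [(np.float64(-70.6), np.float64(-34.5))]
9801 [-67.27331775 -53.39459165 -51.04315131] [163.76485623 269.78455949]
```

View pics/w4.png

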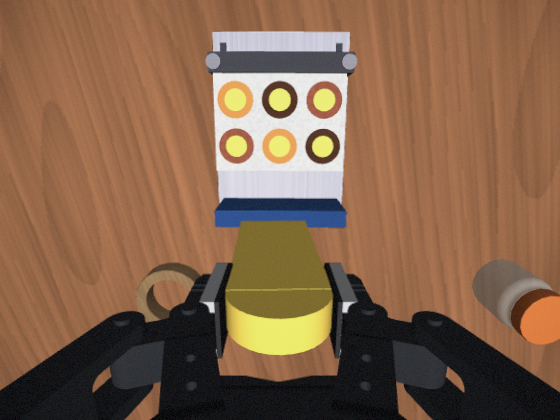

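Run:
```python
from mv import *
c=robot.camera_params('wrist');d=np.load('w4.npy')
ja=np.radians(-11.8);J0=np.array([583.4,183.7])
W=cloud(c,d).reshape(-1,3);q=(W[:,:2]-J0)@np.array([[np.cos(ja),-np.sin(ja)],[np.sin(ja),np.cos(ja)]])
ok=d.reshape(-1)>40
m=ok&(abs(q[:,1]+58)<30)&(W[:,2]>140)&(W[:,2]<290)
for z in range(145,290,10):
    k=m&(abs(W[:,2]-z)<5)&(abs(q[:,0])<22)
    if k.sum()>5: print(z,k.sum(),np.percentile(q[k,1],[2,50,98]).round(1),np.percentile(q[k,0],[1,99]).round(1))
```

```text
165 277 [-53.4 -53.  -52.7] [-21.3  15. ]
175 322 [-53.5 -53.1 -52.7] [-21.5  15.6]
185 375 [-53.5 -53.1 -52.6] [-21.5  16. ]
195 453 [-53.6 -53.1 -52.7] [-21.5  16.5]
205 529 [-53.6 -53.2 -52.7] [-21.6  16.4]
215 619 [-53.7 -53.2 -52.7] [-21.6  16.8]
225 766 [-53.7 -53.2 -52.7] [-21.4  17.3]
235 1008 [-53.8 -53.2 -50.3] [-21.3  21.3]
245 1223 [-53.8 -53.2 -49.9] [-21.6  21.5]
255 1940 [-69.4 -53.2 -49.9] [-21.4  21.4]
265 4074 [-70.2 -55.5 -50.1] [-21.8  21.3]
275 2314 [-66.7 -59.  -49.1] [-10.8  21.4]
285 264 [-49.9 -49.1 -48.5] [-22.  22.]
```

{"name": "step_arm", "arguments": {
  "gripper": [1,1,1,1,1],
  "delta_pos": [
    [0.001,0.001,0.06],
    [0.001,0.001,0.14],
    [0.001,0.001,0.21],
    [0.001,0.001,0.26],
    [0.001,0.001,0.27]
  ],
  "rotation": [
    [-0.0007,0,0],
    [-0.0007,0,0],
    [-0.0007,0,0],
    [-0.0007,0,0],
    [-0.0007,0,0]
  ]
}}

```text
time_s: 4.9
tcp_pos: [568.3, 124.2, 90.0]
orientation: [-3.136, 0.003, 1.364]
force: [-1.1, -0.0, -0.6]
width: 39.8
```

{"name": "step_arm", "arguments": {
  "gripper": [1,1,1],
  "delta_pos": [
    [0,0,0],
    [0,0,0],
    [0,0,0]
  ],
  "rotation": [
    [0,0,0],
    [0,0,0],
    [0,0,0]
  ]
}}

```text
time_s: 5.2
tcp_pos: [569.8, 124.1, 91.8]
orientation: [-3.139, 0.002, 1.364]
force: [0.8, 0.9, -0.3]
width: 39.5
```

Run:
```python
from mv import *
mv(571.4,125,79,78.2)
p,d=robot.grab_frame('wrist');cv2.imwrite('pics/w5.png',p)
p,d=robot.grab_frame('side');cv2.imwrite('pics/s5.png',cv2.resize(p[140:240,200:330],None,fx=6,fy=6,interpolation=cv2.INTER_CUBIC))
```

```text
t 5.2 p [569.8 124.1  91.8] [-1.7985e+02  1.1000e-01  7.8150e+01] F [ 0.76  0.94 -0.29] w 39.5
delta [0.0024, 0.0029, 0.0256] rot [-0.0004, 0.0003, -0.0001]
```

View pics/w5.png

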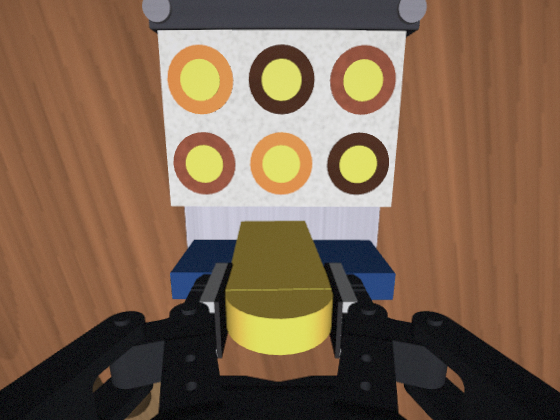

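View pics/s5.png

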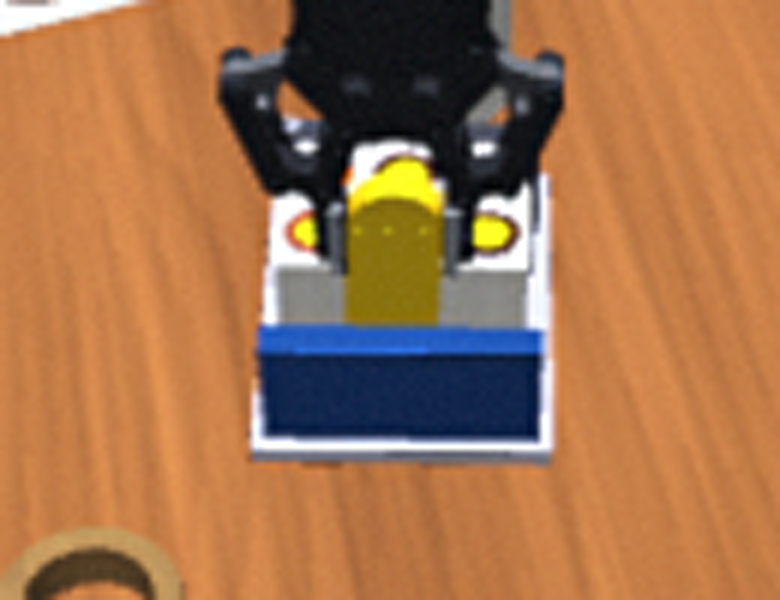

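{"name": "step_arm", "arguments": {
  "gripper": [1,1,1],
  "delta_pos": [
    [0.001,0.002,0.012],
    [0.001,0.002,0.022],
    [0.001,0.002,0.023]
  ],
  "rotation": [
    [-0.0004,0,0],
    [-0.0004,0,0],
    [-0.0004,0,0]
  ]
}}

```text
time_s: 5.6
tcp_pos: [570.0, 124.5, 79.2]
orientation: [-3.14, 0.002, 1.364]
force: [-0.7, -0.2, -0.7]
width: 39.4
```

{"name": "step_arm", "arguments": {
  "gripper": [1,1],
  "delta_pos": [
    [0,0,0.002],
    [0,0,0.002]
  ],
  "rotation": [
    [0,0,0],
    [0,0,0]
  ]
}}

```text
time_s: 5.8
tcp_pos: [570.0, 124.6, 78.6]
orientation: [-3.14, 0.002, 1.364]
force: [-0.5, 0.6, 2.7]
width: 39.3
```

{"name": "step_arm", "arguments": {
  "gripper": [0.3,0.3,0,0,0],
  "delta_pos": [
    [0,0,0],
    [0,0,0],
    [0,0,0],
    [0,0,0],
    [0,0,0]
  ],
  "rotation": [
    [0,0,0],
    [0,0,0],
    [0,0,0],
    [0,0,0],
    [0,0,0]
  ]
}}

```text
time_s: 6.3
tcp_pos: [570.0, 124.7, 78.6]
orientation: [-3.14, 0.002, 1.364]
force: [0.7, 0.0, -0.0]
width: 85.4
```

{"name": "step_arm", "arguments": {
  "gripper": [0,0,0,0,0],
  "delta_pos": [
    [0,0,-0.04],
    [0,0,-0.1],
    [0,0,-0.18],
    [0,0,-0.26],
    [0,0,-0.3]
  ],
  "rotation": [
    [0,0,0],
    [0,0,0],
    [0,0,0],
    [0,0,0],
    [0,0,0]
  ]
}}

```text
time_s: 6.8
tcp_pos: [571.8, 125.1, 232.6]
orientation: [3.138, 0.0, 1.365]
force: [1.1, -0.1, -0.3]
width: 85.3
```

Run:
```python
from mv import *
mv(569.8,-140.3,230,86.7)
c=robot.camera_params('wrist');p,d=robot.grab_frame('wrist');cv2.imwrite('pics/w6.png',p);np.save('w6.npy',d)
ja=np.radians(-11.8);J0=np.array([583.4,183.7])
W=cloud(c,d).reshape(-1,3);q=(W[:,:2]-J0)@np.array([[np.cos(ja),-np.sin(ja)],[np.sin(ja),np.cos(ja)]])
ok=d.reshape(-1)>60
m=ok&(abs(q[:,0])<48)&(abs(q[:,1])<92)&(W[:,2]>60)&(W[:,2]<67)
y=np.sort(q[m,1]);g=np.where(np.diff(y)>2.5)[0];print(m.sum(),y[[0,-1]],[(y[i].round(1),y[i+1].round(1)) for i in g])
for z in range(65,135,10):
    k=ok&(abs(W[:,2]-z)<5)&(abs(q[:,0])<30)&(abs(q[:,1]+58)<16)&((abs(W[:,2]-65)>4)|(abs(q[:,1]+58)<9))
    if k.sum()>5: print(z,k.sum(),np.percentile(q[k,1],[2,50,98]).round(1),np.percentile(q[k,0],[1,99]).round(1))
```

```text
t 6.8 p [571.8 125.1 232.6] [1.7979e+02 3.0000e-02 7.8180e+01] F [ 1.14 -0.1  -0.3 ] w 85.3
delta [-0.5204, 0.1048, 0.0058] rot [0.0006, 0.0001, -0.0237]
14219 [-86.7459884   62.13890769] [(np.float64(-70.6), np.float64(-54.0)), (np.float64(-53.4), np.float64(-34.5))]
65 95 [-71.1 -53.7 -53.5] [-25.9  28.8]
75 98 [-54.  -53.7 -53.4] [-25.9  12.9]
85 130 [-53.9 -53.7 -53.4] [-25.8  13.1]
95 115 [-54.  -53.7 -53.4] [-25.9  12.8]
105 194 [-65.9 -53.9 -53.5] [-25.5  13.5]
115 513 [-67.1 -58.7 -53.6] [-24.5  11.6]
125 423 [-67.1 -60.4 -53.8] [-15.3   3.6]
```

View pics/w6.png

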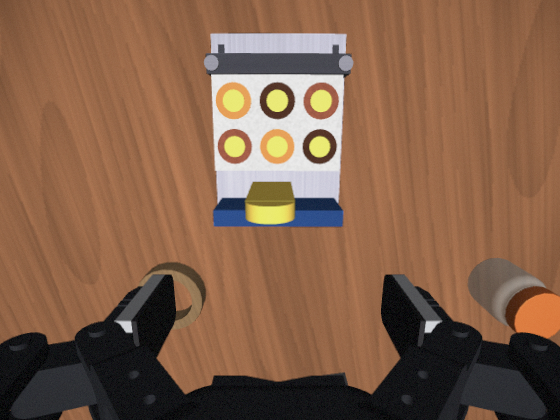

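{"name": "step_arm", "arguments": {
  "gripper": [0,0,0,0,0],
  "delta_pos": [
    [-0.1,0.02,0],
    [-0.2,0.04,0.002],
    [-0.3,0.06,0.003],
    [-0.4,0.081,0.004],
    [-0.48,0.097,0.005]
  ],
  "rotation": [
    [0.0006,0,-0.005],
    [0.0006,0,-0.01],
    [0.0006,0,-0.015],
    [0.0006,0,-0.02],
    [0.0006,0,-0.0237]
  ]
}}

```text
time_s: 7.35
tcp_pos: [570.8, -121.8, 232.0]
orientation: [3.139, 0.0, 1.514]
force: [0.5, -0.4, -1.2]
width: 85.4
```

```bash
python3 mv.py 569.8 -140.3 180 86.7
```

```text
t 7.35 p [ 570.8 -121.8  232. ] [1.7983e+02 1.0000e-02 8.6740e+01] F [ 0.54 -0.38 -1.23] w 85.4
delta [-0.037, -0.0001, 0.1039] rot [0.0005, 0.0, 0.0001]
```

{"name": "step_arm", "arguments": {
  "gripper": [0,0,0,0,0],
  "delta_pos": [
    [-0.03,0,0.02],
    [-0.037,0,0.06],
    [-0.037,0,0.1],
    [-0.037,0,0.104],
    [-0.037,0,0.104]
  ],
  "rotation": [
    [0.0005,0,0],
    [0.0005,0,0],
    [0.0005,0,0],
    [0.0005,0,0],
    [0.0005,0,0]
  ]
}}

```text
time_s: 7.85
tcp_pos: [569.0, -139.4, 179.0]
orientation: [-3.139, -0.001, 1.515]
force: [0.8, -0.1, 0.2]
width: 85.6
```

Run:
```python
from mv import *
mv(569.8,-140.3,77,86.7)
c=robot.camera_params('wrist');p,d=robot.grab_frame('wrist');cv2.imwrite('pics/w7.png',p)
W=cloud(c,d).reshape(-1,3);a=np.radians(-3.3)
q=(W[:,:2]-[567.1,-187.2])@np.array([[np.cos(a),-np.sin(a)],[np.sin(a),np.cos(a)]])
m=(d.reshape(-1)>50)&(abs(q[:,0])<34)&(q[:,1]>25)&(q[:,1]<65)&(W[:,2]>110)&(W[:,2]<120)
print(m.sum(),np.percentile(q[m,0],[1,99]).round(1),np.percentile(q[m,1],[1,99]).round(1),cv2.minAreaRect(q[m].astype(np.float32)))
```

```text
t 7.85 p [ 569.  -139.4  179. ] [-1.7985e+02 -5.0000e-02  8.6780e+01] F [ 0.76 -0.14  0.16] w 85.6
delta [-0.0018, 0.0022, 0.204] rot [-0.0004, -0.0001, 0.0002]
2938 [-27.5  26.8] [35.3 55.2] ((-0.37573814392089844, 45.10075378417969), (20.78870391845703, 55.49892044067383), 89.42876434326172)
```

View pics/w7.png

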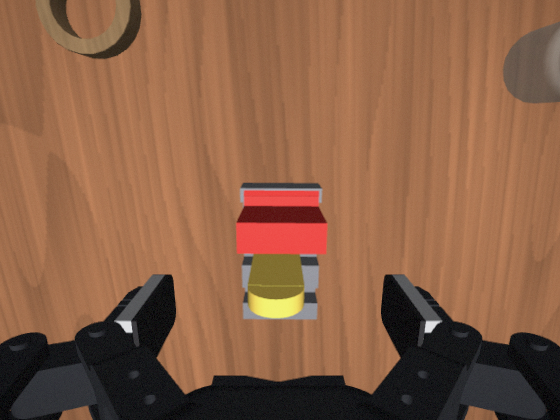

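{"name": "step_arm", "arguments": {
  "gripper": [0,0,0,0,0],
  "delta_pos": [
    [-0.0025,0.002,0.05],
    [-0.0025,0.002,0.12],
    [-0.0025,0.002,0.17],
    [-0.0025,0.002,0.195],
    [-0.0025,0.002,0.2]
  ],
  "rotation": [
    [-0.0004,0,0],
    [-0.0004,0,0],
    [-0.0004,0,0],
    [-0.0004,0,0],
    [-0.0004,0,0]
  ]
}}

```text
time_s: 8.4
tcp_pos: [570.2, -140.4, 79.5]
orientation: [3.141, -0.001, 1.515]
force: [-0.1, 0.1, -0.1]
width: 85.3
```

{"name": "step_arm", "arguments": {
  "gripper": [0,0,0],
  "delta_pos": [
    [0,0,0],
    [0,0,0],
    [0,0,0]
  ],
  "rotation": [
    [0,0,0],
    [0,0,0],
    [0,0,0]
  ]
}}

```text
time_s: 8.7
tcp_pos: [571.5, -140.8, 81.0]
orientation: [3.138, 0.0, 1.515]
force: [1.2, 0.5, -0.1]
width: 85.6
```

```bash
python3 mv.py 569.8 -140.7 77 86.5
```

```text
t 8.7 p [ 571.5 -140.8   81. ] [1.7982e+02 1.0000e-02 8.6830e+01] F [ 1.25  0.5  -0.09] w 85.6
delta [0.0, -0.0034, 0.008] rot [0.0005, 0.0, 0.0009]
```

{"name": "step_arm", "arguments": {
  "gripper": [0,0],
  "delta_pos": [
    [0,-0.0034,0.008],
    [0,-0.0034,0.008]
  ],
  "rotation": [
    [0.0005,0,0.0009],
    [0.0005,0,0.0009]
  ]
}}

```text
time_s: 8.9
tcp_pos: [569.8, -140.8, 77.2]
orientation: [3.141, 0.0, 1.509]
force: [0.0, -0.2, -0.1]
width: 85.5
```

{"name": "step_arm", "arguments": {
  "gripper": [1,1,1,1,1],
  "delta_pos": [
    [0,0,0],
    [0,0,0],
    [0,0,0],
    [0,0,0],
    [0,0,0]
  ],
  "rotation": [
    [0,0,0],
    [0,0,0],
    [0,0,0],
    [0,0,0],
    [0,0,0]
  ],
  "newtons": 80
}}

```text
time_s: 9.4
tcp_pos: [570.0, -140.9, 77.5]
orientation: [3.141, 0.001, 1.509]
force: [-1.4, 0.9, 3.7]
width: 55.3
```

{"name": "step_arm", "arguments": {
  "gripper": [1,1,1,1,1],
  "delta_pos": [
    [0,0,-0.03],
    [0,0,-0.1],
    [0,0,-0.2],
    [0,0,-0.28],
    [0,0,-0.31]
  ],
  "rotation": [
    [0,0,0],
    [0,0,0],
    [0,0,0],
    [0,0,0],
    [0,0,0]
  ]
}}

```text
time_s: 9.9
tcp_pos: [571.8, -141.4, 237.0]
orientation: [3.134, 0.002, 1.509]
force: [1.1, -0.2, -1.2]
width: 55.2
```

```bash
python3 mv.py 567 146 235 78.2
```

```text
t 9.9 p [ 571.8 -141.4  237. ] [1.7959e+02 1.4000e-01 8.6490e+01] F [ 1.11 -0.23 -1.2 ] w 55.2
delta [0.5732, -0.0448, 0.0024] rot [0.0012, 0.0003, 0.023]
```

{"name": "step_arm", "arguments": {
  "gripper": [1,1,1,1,1],
  "delta_pos": [
    [0.07,-0.004,0],
    [0.16,-0.008,0],
    [0.25,-0.012,0.001],
    [0.34,-0.02,0.002],
    [0.43,-0.028,0.002]
  ],
  "rotation": [
    [0.0012,0,0.004],
    [0.0012,0,0.008],
    [0.0012,0,0.012],
    [0.0012,0,0.017],
    [0.0012,0,0.023]
  ]
}}

```text
time_s: 10.4
tcp_pos: [570.4, 75.7, 234.7]
orientation: [-3.141, 0.002, 1.363]
force: [0.6, -0.3, -1.5]
width: 55.1
```

```bash
python3 mv.py 571.1 144.4 230 78.2
```

```text
t 10.4 p [570.4  75.7 234.7] [-1.7994e+02  1.1000e-01  7.8100e+01] F [ 0.59 -0.34 -1.47] w 55.1
delta [0.1347, -0.027, 0.0092] rot [-0.0002, 0.0003, -0.0003]
```

{"name": "step_arm", "arguments": {
  "gripper": [1,1,1,1,1],
  "delta_pos": [
    [0.08,-0.016,0.003],
    [0.12,-0.024,0.006],
    [0.134,-0.027,0.009],
    [0.1347,-0.027,0.009],
    [0.1347,-0.027,0.009]
  ],
  "rotation": [
    [0,0,0],
    [0,0,0],
    [0,0,0],
    [0,0,0],
    [0,0,0]
  ]
}}

```text
time_s: 10.9
tcp_pos: [571.1, 143.3, 229.8]
orientation: [-3.14, 0.003, 1.362]
force: [0.3, 0.0, -1.1]
width: 55.2
```

{"name": "step_arm", "arguments": {
  "gripper": [1,1,1],
  "delta_pos": [
    [0,0,0],
    [0,0,0],
    [0,0,0]
  ],
  "rotation": [
    [0,0,0],
    [0,0,0],
    [0,0,0]
  ]
}}

```text
time_s: 11.2
tcp_pos: [571.3, 142.3, 229.9]
orientation: [-3.14, 0.003, 1.361]
force: [-0.7, -0.0, -1.8]
width: 54.9
```

```bash
cat > look.py <<'E'
from mv import *
import sys
t=sys.argv[1]
mv(571.1,144.4,150,78.2)
c=robot.camera_params('wrist');p,d=robot.grab_frame('wrist');cv2.imwrite(f'pics/w{t}.png',p);np.save(f'w{t}.npy',d)
p2,_=robot.grab_frame('side');cv2.imwrite(f'pics/s{t}.png',cv2.resize(p2[120:220,205:335],None,fx=6,fy=6,interpolation=cv2.INTER_CUBIC))
ja=np.radians(-11.8);J0=np.array([583.4,183.7])
W=cloud(c,d).reshape(-1,3);q=(W[:,:2]-J0)@np.array([[np.cos(ja),-np.sin(ja)],[np.sin(ja),np.cos(ja)]])
pf=p.reshape(-1,3).astype(int);red=(pf[:,2]>80)&(pf[:,1]<60)&(pf[:,0]<70);ye=(pf[:,2]>70)&(pf[:,1]>60)&(pf[:,0]<50)
ok=d.reshape(-1)>30
wh=ok&(pf.min(1)>140)&(abs(W[:,2]-65)<4)&(abs(q[:,0])<40)&(abs(q[:,1])<60)
if wh.sum(): print('pad edge',np.percentile(q[wh,1],[.2,99.8]).round(1))
for z in range(75,300,15):
    for nm,mk in(('red',red),('yel',ye)):
        k=ok&mk&(abs(W[:,2]-z)<7.5)&(abs(q[:,0])<40)&(abs(q[:,1]+50)<40)
        if k.sum()>8: print(z,nm,k.sum(),'y',np.percentile(q[k,1],[2,50,98]).round(1),'x',np.percentile(q[k,0],[1,99]).round(1))
E
python3 look.py 8
```

```text
t 11.2 p [571.3 142.3 229.9] [-1.7992e+02  1.7000e-01  7.7960e+01] F [-0.7  -0.03 -1.8 ] w 54.9
delta [0.0044, -0.001, 0.1598] rot [-0.0002, 0.0005, -0.0007]
pad edge [-34.7  45.2]
75 yel 145 y [-54.1 -53.7 -53.3] x [-25.8  12.3]
90 yel 172 y [-54.  -53.7 -53.3] x [-25.7  12. ]
105 yel 126 y [-54.3 -53.9 -53.5] x [-24.   11.1]
120 yel 38 y [-54.2 -53.9 -53.4] x [-18.    4.2]
210 red 20 y [-36.3 -36.  -35.8] x [-24.   19.8]
225 red 1419 y [-36.  -35.5 -34.9] x [-31.7  22.8]
240 red 1867 y [-35.6 -35.1 -34.3] x [-31.2  22.2]
255 red 2532 y [-35.1 -34.4 -33.7] x [-31.3  22.1]
270 red 1429 y [-45.4 -34.1 -33.4] x [-32.1  23. ]
```

View pics/w8.png

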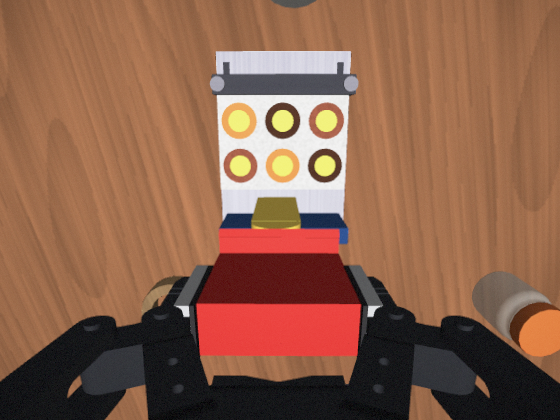

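View pics/s8.png

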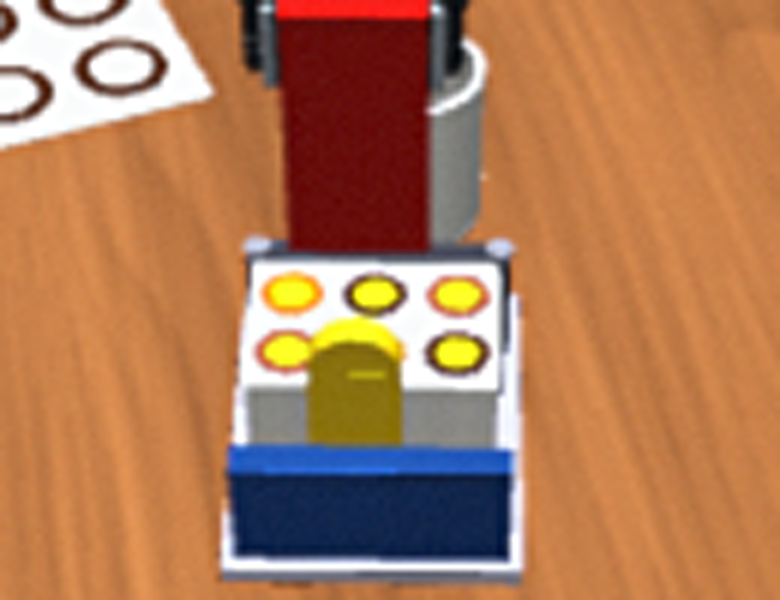

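Run:
```python
from mv import *
p=cv2.imread('pics/w8.png');d=np.load('w8.npy');c=robot.camera_params('wrist')
W=cloud(c,d);ja=np.radians(-11.8);J0=np.array([583.4,183.7])
q=(W[...,:2]-J0)@np.array([[np.cos(ja),-np.sin(ja)],[np.sin(ja),np.cos(ja)]])
for v in range(222,352,5): print(v,p[v,280],d[v,280].round(1),q[v,280].round(1),W[v,280,2].round(1))
for nm,(v0,v1) in dict(ledge=(234,248),face=(262,298),top=(310,348)).items():
    Q=np.c_[q[v0:v1,225:335].reshape(-1,2),W[v0:v1,225:335,2].ravel()];m=Q.mean(0);n=np.linalg.svd(Q-m,full_matrices=False)[2][2];print(nm,m.round(1),n.round(4))
```

```text
222 [ 46 111 130] 281.0 [ -3.4 -53.8] 102.7
227 [ 50 113 130] 266.4 [ -3.4 -53.4] 117.8
232 [ 71  76 237] 162.7 [ -3.8 -25.1] 217.5
237 [ 65  70 227] 163.5 [ -3.8 -27.6] 217.4
242 [ 71  76 237] 163.5 [ -3.8 -29.8] 218.0
247 [ 70  74 237] 164.8 [ -3.8 -32.5] 217.5
252 [ 59  64 220] 164.5 [ -3.8 -34.7] 218.4
257 [17 21 91] 159.8 [ -3.8 -35.2] 223.4
262 [16 21 91] 154.9 [ -3.8 -35.4] 228.6
267 [12 19 90] 148.0 [ -3.9 -34.8] 235.6
272 [17 23 91] 142.8 [ -3.9 -34.7] 240.9
277 [21 25 93] 137.9 [ -3.9 -34.5] 246.0
282 [25 25 93] 133.6 [ -3.9 -34.5] 250.5
287 [22 23 92] 129.1 [ -4.  -34.3] 255.1
292 [18 22 92] 124.7 [ -4. -34.] 259.6
297 [23 25 93] 121.4 [ -4.  -34.1] 263.0
302 [19 19 91] 116.0 [ -4.  -33.1] 268.3
307 [ 67  70 237] 116.6 [ -4.  -34.9] 268.3
312 [ 68  71 237] 117.9 [ -4.  -37.3] 267.6
317 [ 66  69 236] 117.9 [ -4.  -38.9] 268.0
322 [ 67  70 237] 118.3 [ -4.  -40.8] 268.2
327 [ 65  67 236] 118.1 [ -4.  -42.3] 268.8
332 [ 64  66 235] 119.9 [ -4. -45.] 267.7
337 [ 67  69 236] 119.0 [ -4.  -46.1] 268.9
342 [ 60  62 233] 119.3 [ -4. -48.] 269.1
347 [ 65  67 235] 119.9 [ -4. -50.] 269.1
ledge [ -4.1 -28.7 219.2] [-0.0018 -0.9409  0.3386]
face [ -4.1 -33.9 248.8] [-0.0026 -0.9613  0.2756]
top [ -4.2 -42.9 268.9] [-0.0016 -0.7732  0.6342]
```

{"name": "step_arm", "arguments": {
  "gripper": [1,1,1,1,1],
  "delta_pos": [
    [0.0074,0,0.02],
    [0.0074,0,0.07],
    [0.0074,0,0.12],
    [0.0074,0,0.145],
    [0.0074,0,0.15]
  ],
  "rotation": [
    [0,0.0055,0],
    [0,0.0055,0],
    [0,0.0055,0],
    [0,0.0055,0],
    [0,0.0055,0]
  ]
}}

```text
time_s: 11.8
tcp_pos: [570.4, 145.9, 153.2]
orientation: [-3.137, -0.03, 1.361]
force: [0.5, -0.1, -1.6]
width: 54.7
```

{"name": "step_arm", "arguments": {
  "gripper": [1,1,1],
  "delta_pos": [
    [0,0,0],
    [0,0,0],
    [0,0,0]
  ],
  "rotation": [
    [0,0,0],
    [0,0,0],
    [0,0,0]
  ]
}}

```text
time_s: 12.1
tcp_pos: [571.3, 146.1, 154.4]
orientation: [-3.139, -0.031, 1.361]
force: [0.3, -0.2, -1.2]
width: 54.9
```

```bash
sed -i 's/(pf\[:,1\]<60)&(pf\[:,0\]<70)/(pf[:,1]<85)\&(pf[:,0]<85)/' look.py; python3 look.py 9
python3 - <<'E'
from mv import *
p=cv2.imread('pics/w9.png');d=np.load('w9.npy');c=robot.camera_params('wrist')
W=cloud(c,d);ja=np.radians(-11.8);J0=np.array([583.4,183.7])
q=(W[...,:2]-J0)@np.array([[np.cos(ja),-np.sin(ja)],[np.sin(ja),np.cos(ja)]])
for v in range(222,352,6): print(v,p[v,280],q[v,280].round(1),W[v,280,2].round(1))
E
```

```text
t 12.1 p [571.3 146.1 154.4] [-179.84   -1.79   77.99] F [ 0.32 -0.17 -1.19] w 54.9
delta [-0.0036, 0.0003, 0.0086] rot [-0.0004, -0.005, -0.0006]
pad edge [-34.5  45.3]
135 red 678 y [-31.9 -25.  -20.1] x [-32.4  21.7]
150 red 3566 y [-32.1 -29.5 -20.7] x [-32.2  22.1]
165 red 1870 y [-32.3 -31.8 -31.2] x [-32.1  21.7]
180 red 2558 y [-32.3 -31.7 -31. ] x [-32.   21.8]
195 red 9612 y [-51.4 -40.  -31.4] x [-32.2  21.9]
225 red 123 y [-33.5 -32.8 -31.7] x [-21.   10.8]
225 yel 42 y [-33.5 -32.8 -32. ] x [-20.8   9.6]
240 red 22 y [-27.1 -26.1 -25.5] x [-28.8  22.3]
222 [230 219 220] [ -4.3 -50.4] 10.5
228 [ 53  98 169] [ -4.3 -53.6] 18.2
234 [ 69  74 233] [ -4.5 -22.2] 143.1
240 [ 68  72 233] [ -4.5 -25.3] 142.5
246 [ 67  73 233] [ -4.5 -28.4] 142.1
252 [ 59  62 216] [ -4.6 -30.8] 143.6
258 [20 23 92] [ -4.6 -31.8] 149.1
264 [26 29 94] [ -4.6 -31.7] 156.8
270 [25 24 94] [ -4.6 -31.9] 163.2
276 [21 20 92] [ -4.6 -31.9] 169.4
282 [11 11 88] [ -4.6 -31.9] 175.1
288 [22 25 93] [ -4.6 -32.2] 179.8
294 [23 23 92] [ -4.7 -31.6] 186.1
300 [22 23 92] [ -4.7 -31.5] 190.7
306 [ 63  66 232] [ -4.7 -32.8] 192.6
312 [ 62  65 230] [ -4.7 -34.6] 193.4
318 [ 64  66 232] [ -4.7 -37.5] 192.3
324 [ 61  66 230] [ -4.7 -39.6] 192.5
330 [ 60  62 229] [ -4.7 -42.4] 191.6
336 [ 64  67 230] [ -4.7 -43.8] 193.1
342 [ 61  65 229] [ -4.7 -46. ] 193.3
348 [ 59  61 228] [ -4.7 -48.8] 192.7
```

View pics/w9.png

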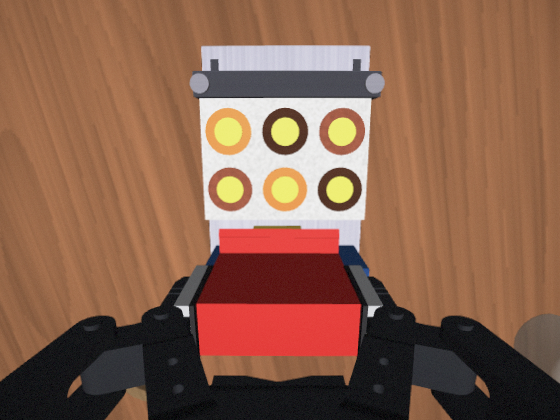

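View pics/s9.png

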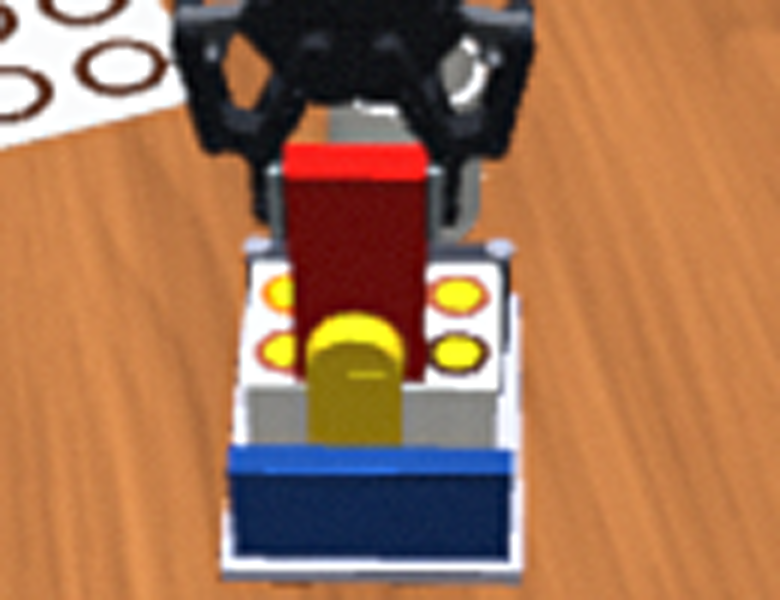

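{"name": "step_arm", "arguments": {
  "gripper": [1,1,1,1],
  "delta_pos": [
    [-0.0007,0,0.02],
    [-0.0015,0,0.05],
    [-0.0024,0,0.07],
    [-0.0024,0,0.075]
  ],
  "rotation": [
    [0,0,0],
    [0,0,0],
    [0,0,0],
    [0,0,0]
  ]
}}

```text
time_s: 12.6
tcp_pos: [569.7, 145.8, 114.7]
orientation: [-3.136, -0.03, 1.361]
force: [-0.5, 0.8, -0.6]
width: 55.0
```

{"name": "step_arm", "arguments": {
  "gripper": [1,1],
  "delta_pos": [
    [0,0,0],
    [0,0,0]
  ],
  "rotation": [
    [0,0,0],
    [0,0,0]
  ]
}}

```text
time_s: 12.8
tcp_pos: [569.6, 145.8, 114.7]
orientation: [-3.135, -0.03, 1.361]
force: [0.7, -0.3, -1.1]
width: 54.8
```

```bash
python3 look.py 10
```

```text
t 12.8 p [569.6 145.8 114.7] [-179.64   -1.72   77.98] F [ 0.69 -0.35 -1.06] w 54.8
delta [-0.0001, 0.0031, -0.0706] rot [-0.001, -0.0048, -0.0006]
pad edge [-34.5  45.5]
105 red 3625 y [-32.6 -28.2 -21.2] x [-33.8  20.4]
120 red 1706 y [-32.8 -32.3 -31.8] x [-33.8  20. ]
135 red 2235 y [-32.9 -32.3 -31.6] x [-33.4  20.1]
150 red 10657 y [-51.9 -39.3 -31.8] x [-33.7  20.4]
180 red 17 y [-44.3 -33.8 -33.5] x [-18.9  32.5]
180 yel 11 y [-34.2 -33.8 -33.5] x [-17.6   8. ]
195 red 116 y [-33.8 -33.  -26.1] x [-33.3  20.2]
195 yel 56 y [-33.5 -33.  -26.1] x [-27.9  20.4]
```

View pics/s10.png

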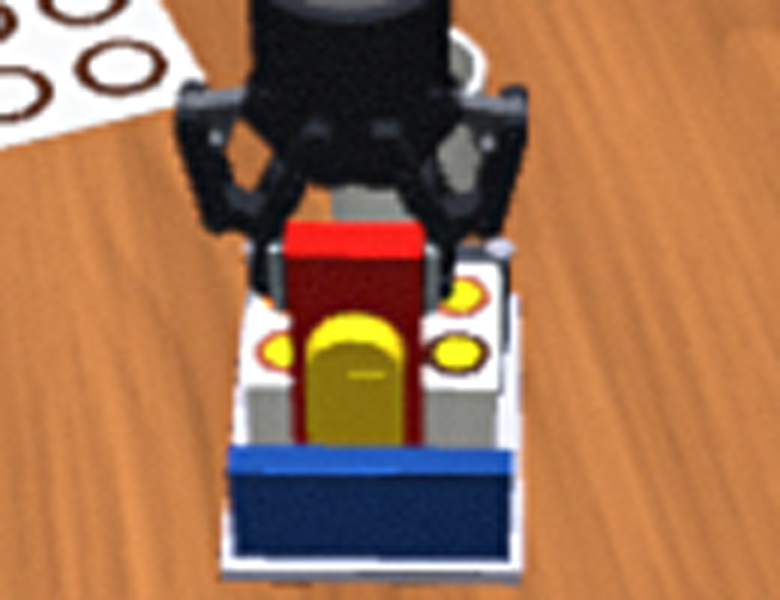

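{"name": "step_arm", "arguments": {
  "gripper": [1,1,1],
  "delta_pos": [
    [-0.002,0,0.004],
    [-0.004,0,0.008],
    [-0.004,0,0.012]
  ],
  "rotation": [
    [0,0,0],
    [0,0,0],
    [0,0,0]
  ]
}}

```text
time_s: 13.2
tcp_pos: [569.8, 144.0, 109.2]
orientation: [-3.137, -0.03, 1.361]
force: [0.6, 0.4, -1.1]
width: 55.0
```

{"name": "step_arm", "arguments": {
  "gripper": [1,1,1],
  "delta_pos": [
    [-0.002,0,0.004],
    [-0.004,0,0.006],
    [-0.004,0,0.006]
  ],
  "rotation": [
    [0,0,0],
    [0,0,0],
    [0,0,0]
  ]
}}

```text
time_s: 13.5
tcp_pos: [569.3, 142.2, 106.0]
orientation: [-3.137, -0.031, 1.361]
force: [0.2, -0.3, -1.5]
width: 55.0
```

```bash
python3 look.py 11; python3 -c "
from h import *
for i in range(3): print(robot.get_state()['force'].round(2),robot.get_state()['wrist_torque'].round(2))"
```

```text
t 13.5 p [569.3 142.2 106. ] [-179.71   -1.76   77.97] F [ 0.18 -0.31 -1.5 ] w 55.0
delta [0.0078, 0.0021, -0.0879] rot [-0.0008, -0.0049, -0.0006]
pad edge [-34.3  45.5]
90 red 3033 y [-36.  -30.5 -24.7] x [-33.4  20.8]
105 red 1548 y [-36.4 -35.9 -35.4] x [-33.3  20.7]
120 red 2008 y [-36.5 -35.9 -35.1] x [-33.7  20.7]
135 red 2815 y [-36.4 -35.8 -35.1] x [-33.5  22.7]
150 red 8873 y [-55.5 -45.  -35.6] x [-33.5  20.9]
180 red 116 y [-37.5 -36.9 -30.1] x [-21.6  10.5]
180 yel 66 y [-37.5 -36.8 -30. ] x [-21.7  10.3]
195 red 21 y [-30.9 -30.6 -29.5] x [-32.9  21.1]
195 yel 14 y [-30.9 -30.5 -30.1] x [-32.9  21. ]
[ 0.43 -0.07 -1.7 ] [ 0.09 -0.09  0.01]
[ 0.43 -0.07 -1.7 ] [ 0.09 -0.09  0.01]
[ 0.43 -0.07 -1.7 ] [ 0.09 -0.09  0.01]
```

View pics/s11.png

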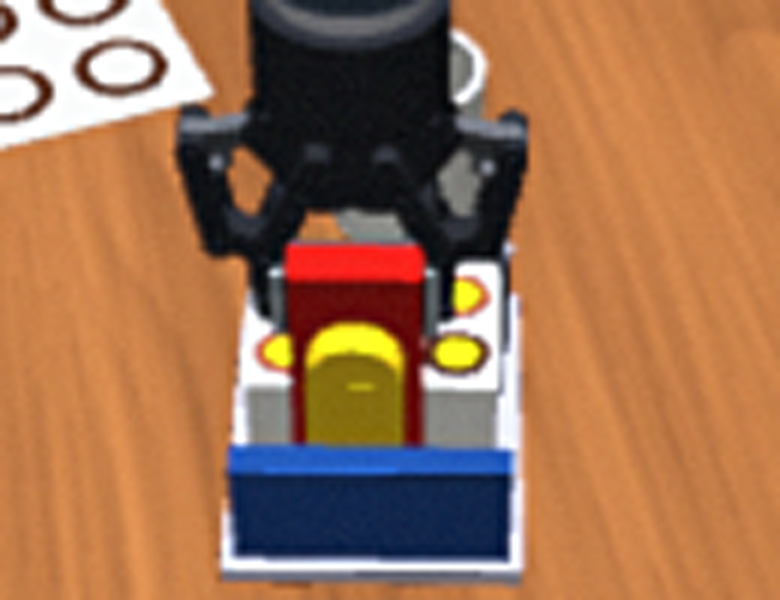

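{"name": "step_arm", "arguments": {
  "gripper": [1,1,1,1],
  "delta_pos": [
    [-0.001,0,0.004],
    [-0.002,0,0.008],
    [-0.002,0,0.012],
    [-0.002,0,0.012]
  ],
  "rotation": [
    [0,0,0],
    [0,0,0],
    [0,0,0],
    [0,0,0]
  ]
}}

```text
time_s: 14.0
tcp_pos: [568.9, 141.2, 99.6]
orientation: [-3.136, -0.03, 1.361]
force: [0.1, -0.5, -2.8]
width: 55.3
```

{"name": "step_arm", "arguments": {
  "gripper": [1,1],
  "delta_pos": [
    [0,0,0.004],
    [0,0,0.004]
  ],
  "rotation": [
    [0,0,0],
    [0,0,0]
  ]
}}

```text
time_s: 14.2
tcp_pos: [568.8, 141.0, 97.4]
orientation: [-3.136, -0.029, 1.361]
force: [1.0, 0.3, -1.9]
width: 55.2
```

{"name": "step_arm", "arguments": {
  "gripper": [1,1],
  "delta_pos": [
    [0,0,0.003],
    [0,0,0.003]
  ],
  "rotation": [
    [0,0,0],
    [0,0,0]
  ]
}}

```text
time_s: 14.4
tcp_pos: [569.1, 141.0, 96.3]
orientation: [-3.137, -0.029, 1.361]
force: [-0.9, -0.2, 3.8]
width: 55.0
```

{"name": "step_arm", "arguments": {
  "gripper": [1,1],
  "delta_pos": [
    [0,0,0.002],
    [0,0,0.002]
  ],
  "rotation": [
    [0,0,0],
    [0,0,0]
  ]
}}

```text
time_s: 14.6
tcp_pos: [569.1, 141.0, 96.2]
orientation: [-3.137, -0.03, 1.361]
force: [-2.0, -1.2, 6.9]
width: 55.0
```

```bash
python3 look.py 12; python3 -c "
from h import *
print(robot.get_state()['force'].round(2),robot.get_state()['wrist_torque'].round(2))"
```

```text
t 14.6 p [569.1 141.   96.2] [-179.76   -1.69   77.97] F [-2.03 -1.19  6.91] w 55.0
delta [0.0107, 0.002, -0.1073] rot [-0.0007, -0.0047, -0.0006]
pad edge [-34.   46.2]
90 red 3986 y [-37.5 -33.7 -26. ] x [-33.4  20.9]
105 red 1810 y [-37.7 -37.1 -35.2] x [-37.   25.1]
120 red 2474 y [-37.7 -37.  -35.3] x [-38.4  25.6]
135 red 9980 y [-56.6 -44.8 -36.6] x [-33.6  21.1]
165 red 108 y [-38.7 -38.  -37. ] x [-21.6   9.3]
165 yel 53 y [-38.7 -38.  -36.9] x [-21.3   9.3]
180 red 23 y [-32.1 -31.4 -30.6] x [-33.2  21. ]
180 yel 11 y [-31.9 -31.4 -30.7] x [-31.9  21. ]
[-1.72 -0.98  6.58] [0.01 0.59 0.05]
```

View pics/w12.png

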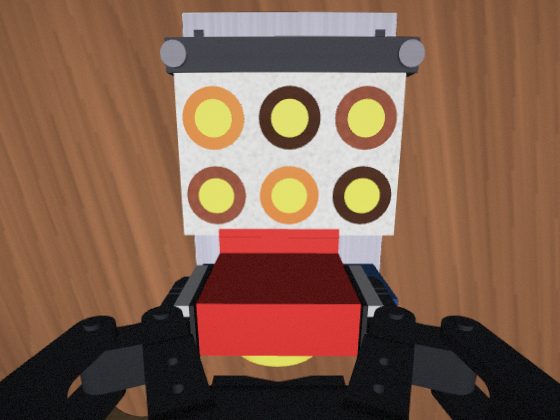

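{"name": "step_arm", "arguments": {
  "gripper": [1,1],
  "delta_pos": [
    [0,0,0.003],
    [0,0,0.003]
  ],
  "rotation": [
    [0,0,0],
    [0,0,0]
  ]
}}

```text
time_s: 14.9
tcp_pos: [569.1, 141.0, 96.1]
orientation: [-3.138, -0.03, 1.361]
force: [-3.9, -0.9, 9.3]
width: 55.1
```

{"name": "step_arm", "arguments": {
  "gripper": [1,1],
  "delta_pos": [
    [0,0,0.003],
    [0,0,0.003]
  ],
  "rotation": [
    [0,0,0],
    [0,0,0]
  ]
}}

```text
time_s: 15.1
tcp_pos: [569.1, 141.0, 96.1]
orientation: [-3.139, -0.03, 1.361]
force: [-3.4, -1.0, 10.3]
width: 54.9
```

{"name": "step_arm", "arguments": {
  "gripper": [1,1,1,1,1],
  "delta_pos": [
    [0,0,0.0035],
    [0,0,0.0035],
    [0,0,0.0035],
    [0,0,0.0035],
    [0,0,0.0035]
  ],
  "rotation": [
    [0,0,0],
    [0,0,0],
    [0,0,0],
    [0,0,0],
    [0,0,0]
  ]
}}

```text
time_s: 15.6
tcp_pos: [569.1, 141.0, 96.0]
orientation: [-3.14, -0.03, 1.361]
force: [-4.6, -1.3, 12.5]
width: 54.8
```

```bash
python3 look.py 13
python3 - <<'E'
from h import *
for n in('top','side','top'):
    p,d=robot.grab_frame(n); s=robot.get_state();print(s['time_s'],s['force'].round(2),s['tcp_pos'].round(2),s['width'])
cv2.imwrite('pics/t13.png',cv2.resize(p[170:270,165:290],None,fx=6,fy=6,interpolation=cv2.INTER_CUBIC))
E
```

```text
t 15.6 p [569.1 141.   96. ] [-179.9    -1.72   77.97] F [-4.65 -1.26 12.52] w 54.8
delta [0.0108, 0.0023, -0.1077] rot [-0.0003, -0.0048, -0.0006]
pad edge [-33.9  46.2]
90 red 4000 y [-37.4 -33.7 -26. ] x [-33.3  20.9]
105 red 1796 y [-37.7 -37.2 -35.6] x [-33.6  23.6]
120 red 2469 y [-37.7 -37.  -35.4] x [-38.5  25.3]
135 red 9939 y [-56.6 -44.9 -36.6] x [-33.8  20.9]
165 red 103 y [-38.7 -38.  -37.2] x [-21.9   9.1]
165 yel 45 y [-38.6 -38.  -37.2] x [-21.    9.2]
180 red 22 y [-32.5 -31.6 -30.9] x [-33.4  20.8]
180 yel 9 y [-32.3 -31.4 -31. ] x [-33.   20.5]
15.75 [-4.24 -1.36 10.48] [569.11 140.98  96.06] 54.97798897754307
15.8 [-3.73 -0.92 10.31] [569.07 140.99  96.01] 55.14910186362459
15.85 [-4.18 -0.87 11.27] [569.12 140.98  96.06] 55.13072505579642
```

View pics/s13.png

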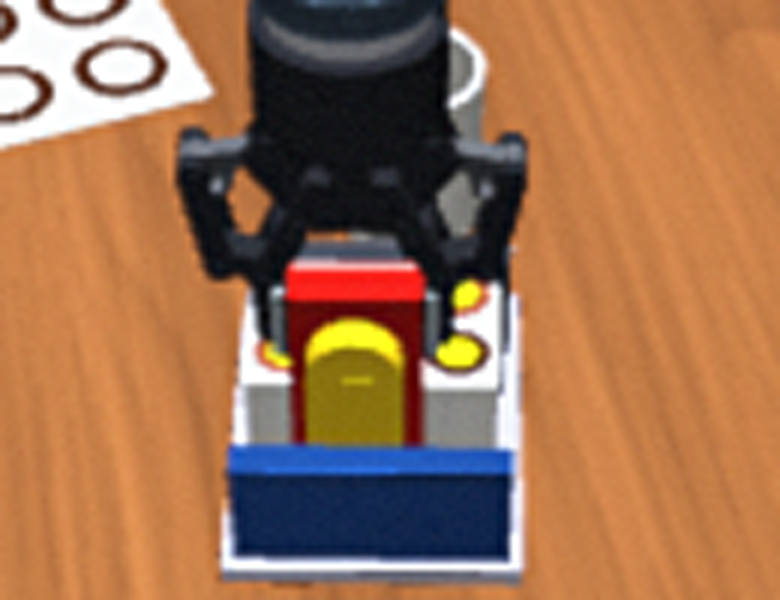

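View pics/w13.png

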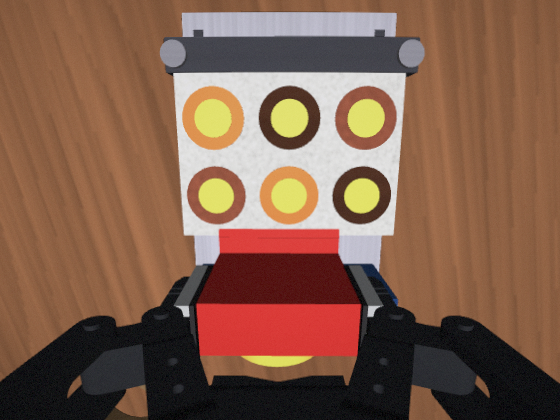

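View pics/t13.png

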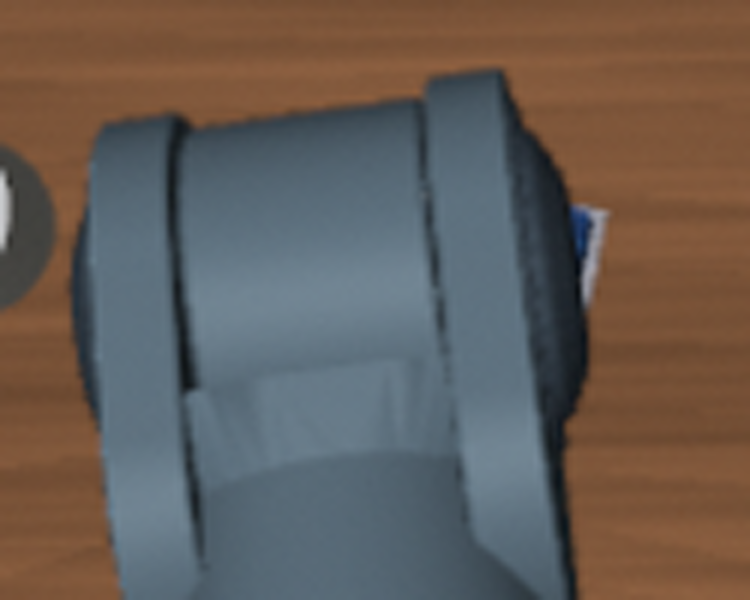

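```bash
python3 -c "
from h import *
print(robot.job_done()); s=robot.get_state(); print(s['time_s'],s['force'].round(1),s['tcp_pos'].round(1),s['width'])"
```

```text
the job is handed in; nothing more can be done
None
the job is handed in; nothing more can be done
```

I packed the pad with one spacer and pressed the wedge in until it bit. The job was handed in about 16 s into the run with the wedge still gripped; no verdict was reported.

- **Packing:** the space measured about 35–37 mm, so one spacer was right, because two would have left only about 8 mm for the wedge. I stood the outer spacer upright in the gap and let it go. I then lowered the wedge between it and the pad and moved it towards the fence until the spacer was against it.
- **Bite:** pushing down stalled with the wedge foot about 15 mm above the plate, which is about 40 mm below the pad's top. The upward force rose from 4 to about 11 N and held there for the last 0.3 s without further movement. The grip opening stayed at 55 mm.
- **Last pictures:** they put the spacer at the fence and the pad at the stop, with the wedge upright. The fingers looked clear of the pad and the spacer.
- **Checks that disagreed:**
  - The wrist camera read about 2 mm differently in y from the top camera. I used the wrist readings for the fits.
  - The wedge sat about 2° tilted in the grip, so I turned the tool to level it before lowering.
- **Not measured directly:** the forces on the fence and stop, which I inferred from the push force. The last overhead picture was mostly blocked by the arm.

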